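# Pop the blue sample port and confirm it

### The arm

A 7-joint arm with a two-finger parallel gripper is mounted at the origin on a cart in front of the work surface, level with it; the furniture and walls round the work are solid. World frame = base frame: x ahead of the robot, y to its left, z up, the work surface at z = 0. Lengths are in m, angles in degrees, forces in N, time in s.
With the tool pointing down it reaches from about 0.4 to 0.85 m from the base axis. Payload 10.4 kg.
Tool frame: the origin (TCP) lies on the centre line of the jaws, within the pads' length; the fingertips stand 22 mm ahead of it and the grasp point (between the pads) lies 3 mm ahead of it; z points along the fingers, y is the line along which they close (so a half turn about z gives the same grasp; the last joint's range is limited). The gripper opens to 85 mm and grips with 20 to 120 N. Pads are 22 mm wide; open, the fingers measure 114 mm over their backs; the gripper's body (76 mm by 85 mm) begins 54 mm behind the grasp point. The pads swing forward as they close: fully open they stand 13 mm farther back than shut.
Start: joints at [-72.284, 19.034, -3.707, 83.658, 1.238, 77.344, -5.071], TCP at [0.204, 0.591, 0.253] pointing down, gripper open.
Joint ranges: [-148.97, 148.97], [-28.65, 121.19], [-84.17, 76.75], [9.2, 138.47], [-72.65, 252.65], [3.7, 117.97], [-149.18, 149.18]. Speed limits (degrees/s): [127.2, 127.2, 159.86, 159.86, 180, 180, 180].

### API

Orientations are given as a 3x3 rotation matrix whose columns are the frame's x, y, z axes.
In Python, from workcell import get_state, camera, finish_job gives the robot as it stands. The module is installed in compiled form; this text tells all that it offers.
- The arm moves only by the shell command python3 -m inch 'ROWS' [FORCE]. ROWS is JSON, one flat list of numbers, 7 for each row, row after row: the shift along the tool's x, y, z in m, then the turn, a rotation vector about the tool's x, y, z in degrees, then the opening, from 0 (shut) to 1 (fully open). In form: [tx, ty, tz, wx, wy, wz, fingers, tx, ty, tz, wx, wy, wz, fingers, ...]. A call has 1 to 12 rows; each row is the pose to reach, as a shift and turn from the pose commanded when the call began, along the tool's axes at that moment; what a row does not reach only later rows make up. A row lasts 1/10 s, in which the tool goes at most 50 mm and 8.59 degrees, less where a joint would pass 70% of its speed; a pose out of reach is approached as far as the arm can. A call with a gripper value outside its range is refused whole. The fingers move at their own pace and stop on an object; FORCE is the grip in N (left out, the last holds). Time passes only in rows, so rows that repeat a pose let the fingers close. It gives the time, the measured TCP pose, the force, the opening and the grip force at its end, in the units of the state.
- get_state(): the state, without advancing time (a new reading comes with each control period).
- camera(name): name is "scene" or "top" or "wrist"; returns a dict with "image" (400x640x3 uint8, red, green, blue), "fx", "fy", "cx", "cy" (pixels), "cam_to_world" (4x4, takes a point from camera to world coordinates). Camera axes: x right, y down, z forward; pixel columns grow to the right and rows downward; lengths in m; the calibration is good to about 2 mm. The wrist camera is an equidistant fisheye: a pixel r from the principal point sees the ray r / f radians off the axis. A picture is of the moment at which its call begins. There is no depth.
- finish_job(): hands the job in; it is judged then, once.
The state is a dict: "time_s": time; "joint_positions": joint angles; "qvel": joint speeds; "joint_torque": joint torques, N m; "position": TCP position; "eef_rot": TCP orientation; "contact_force": force on the tool from outside, world axes, zero at the start; "moment": the same for the moment, N m; "opening": opening from 0.0 (shut) to 1.0 (fully open); "gripper_force": force on a finger pad.
Only numpy, scipy, OpenCV 4.12 (cv2) and the standard library are available. Lean on these libraries where they do the work, as an engineer would, in place of code of your own. Each camera call takes 0.05 s, during which the arm holds its last target. There are 200 camera calls.

### The job

Open the sample port with the blue hatch: with a fingertip press the round pad on its hatch all the way down once, take the finger away so that the hatch pops up by itself, and once it is up wait about a second to see that it stays open. Then press the green button on that same unit all the way down to confirm, and finish with the hand clear. Do not push the popped hatch back, do not press anything on the unit with the orange hatch, and do not lift anything or push it out of its place.

Things in the scene. Friction and masses are not known exactly. Their poses are not given: they have to be found in the camera images.
- blue_port: Sample port unit with a BLUE hatch, fixed to the worktop, turned a little about z: white housing 145 (x) x 100 (y) x 60 high mm. Origin: centre of its underside; x towards the hatch hinge, y left, z up. Hatch 73 wide, flush in the top from x -17 to +57, hinged along y at x 57.5, z 57.5 mm. The deck before it (x -72 to -18, 60 high) bears a green button and a dark display.
- blue_pad (a point): Top centre of the white round press pad (22 mm diameter, 1.5 mm proud) on the blue hatch, on its middle line, 15 mm from its free edge and 59.5 mm from the hinge; at unit x -2, y 0, z 61.5 mm while latched. Pressing takes about 3 N over 6 mm, then a hard stop. It swings up with the hatch.
- blue_port_hatch (a joint): Blue hatch angle, rad: about 0 (0.01) latched, flush; -0.105 pushed in to the hard stop (6 mm at the pad); 1.25 popped open, free edge 130 mm above the worktop. Push-push latch: a press of 5 mm or more frees it, and as the finger withdraws a damped spring swings it to 1.25 in about 1 s; a shallower press leaves it latched. Pushing it down from open to the stop latches it again.
- blue_button_top (a point): Top centre of the green button (22 mm diameter) of the blue unit; it stands 8 mm proud of the deck, at unit x = -46, y = -26, z = 68 mm
- blue_port_button (a joint): Travel of that button, m: 0 free, 0.005 fully down (needs about 4 N); it springs back
- orange_port: The same unit with an ORANGE hatch, fixed to the worktop, same size and layout; to be left shut and untouched
- orange_port_hatch (a joint): Angle of the orange hatch, rad, same meaning; stays at 0
- orange_port_button (a joint): Travel of the orange unit's green button, m; stays at 0
- reagent_d: Loose white bottle with a green cap, 40 diameter x 82 high mm, stands between the two units; origin at the centre of its underside
- tip_box: Loose blue pipette tip box with a clear lid, 93 x 122 x 71 mm, behind the right-hand unit; origin at the centre of its underside
- beaker: Loose glass beaker, 67 diameter x 82 high mm, on the right; origin at the centre of its underside
- petri_dish: Loose petri dish, 86 diameter x 15 high mm, front right; origin at the centre of its underside
- reagent_b: Loose white bottle with a red cap, 52 diameter x 105 high mm, on the left; origin at the centre of its underside
- tape_roll: Loose roll of tape lying flat, 66 diameter x 19 high mm, front left; origin at the centre of its underside

How it is judged:
By the outcome, as a careful person would: the job done as asked, in the order asked, and still so for the second after the job is handed in, with the robot touching nothing.
It also fails if it takes over 32 s, if anything falls off the work surface, if the arm or the gripper's body presses on something with over 40 N, if the wrist force passes 120 N, or if a joint passes its speed limit or range.

## Working session

There is one attempt and no reset: what is moved stays moved. The work goes in short steps, Python scripts to look and compute and a shell command to move; the robot and the scene stay as the last step left them, time stands still between calls to the robot, and variables do not carry over. Pictures are saved under pics/ and viewed, at most 10 in all, crops included, and the job is handed in when it is done.

```bash
mkdir -p pics; python3 - <<'E'
from workcell import *
import cv2,numpy as np,pickle
s=get_state();print(s)
d={}
for n in("scene","top"):
    c=camera(n);d[n]=c;cv2.imwrite(f"pics/{n}0.png",c["image"][:,:,::-1])
    print(n,c["fx"],c["cx"],c["cy"],np.round(c["cam_to_world"],3).tolist())
pickle.dump(d,open("d.pkl","wb"))
cv2.imwrite("pics/both.png",cv2.resize(np.vstack([d["top"]["image"],d["scene"]["image"]])[:,:,::-1],(480,600)))
E
```

```text
{'time_s': 0.0, 'joint_positions': array([-72.28497955,  19.07404786,  -3.70703438,  83.7056352 ,
         1.23772474,  77.34425598,  -5.07121227]), 'qvel': array([ 0.03081009, -0.03262409, -0.02790266, -0.03208404, -0.04590037,
        0.0082733 , -0.02089509]), 'joint_torque': array([-2.29438037e-04, -6.25441360e+01,  4.89785685e-02, -3.91612029e+01,
        1.60865119e-02,  9.81384394e-03, -4.00171996e-05]), 'position': array([0.20347384, 0.59058364, 0.2524964 ]), 'eef_rot': array([[-9.45466224e-01,  3.25719897e-01, -4.11070965e-04],
       [ 3.25720148e-01,  9.45465177e-01, -1.40877453e-03],
       [-7.02126134e-05, -1.46584283e-03, -9.99998923e-01]]), 'contact_force': array([ 0.43827863, -0.30500649,  0.82351082]), 'moment': array([-0.01806276, -0.00302158,  0.02025321]), 'gripper_force': 0.0, 'opening': 0.9986121031609155}
scene 499.7485639537169 318.5254467378757 197.8481689469682 [[0.458, -0.506, 0.731, -0.568], [-0.889, -0.271, 0.369, -0.596], [0.011, -0.819, -0.574, 0.941], [0.0, 0.0, 0.0, 1.0]]
top 479.74449085998964 317.91522693791444 196.30812209142374 [[0.016, -0.998, 0.062, 0.449], [-1.0, -0.016, 0.006, -0.045], [-0.005, -0.062, -0.998, 1.441], [0.0, 0.0, 0.0, 1.0]]
```

View pics/top0.png

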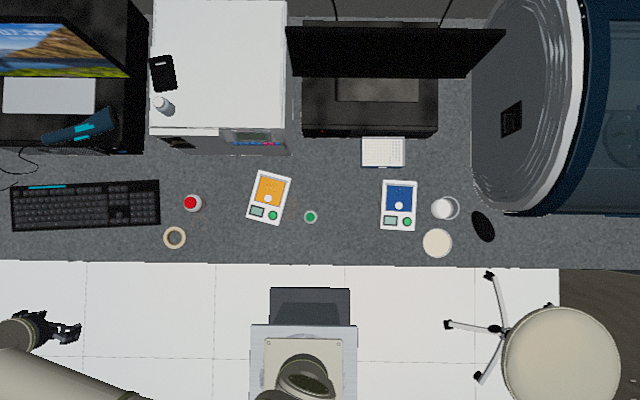

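View pics/scene0.png

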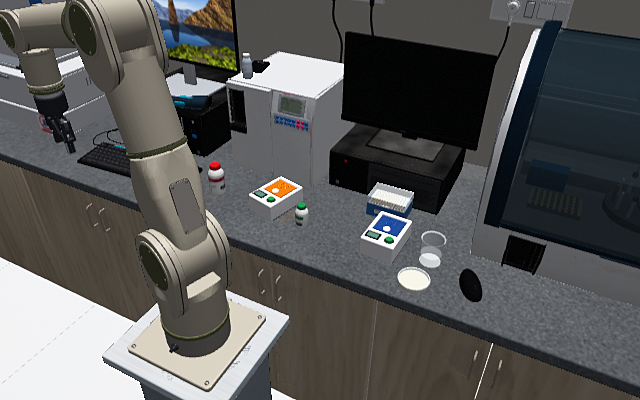

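The top view shows the blue unit at about (400,205), with its pad near (401,200) and the green button near (407,222). In the scene view, the pad is near (387,229) and the button near (389,240).

```bash
cat > h.py <<'E'
import cv2,numpy as np
def ray(c,u,v):
    R=c["cam_to_world"]; return R[:3,3],R[:3,:3]@np.array([(u-c["cx"])/c["fx"],(v-c["cy"])/c["fy"],1])
def plane(c,u,v,z):
    o,r=ray(c,u,v); return o+r*(z-o[2])/r[2]
def tri(a,b):
    (o,r),(p,q)=a,b; t=np.linalg.lstsq(np.c_[r,-q],p-o,rcond=None)[0]
    return (o+r*t[0]+p+q*t[1])/2, np.linalg.norm(o+r*t[0]-p-q*t[1])
def blob(m,box):
    k=np.zeros_like(m);x0,y0,x1,y1=box;k[y0:y1,x0:x1]=m[y0:y1,x0:x1]
    n,l,s,ce=cv2.connectedComponentsWithStats(k); i=1+np.argmax(s[1:,4]); return ce[i],s[i],(l==i)
E
python3 - <<'E'
import pickle;from h import *
d=pickle.load(open("d.pkl","rb"));P={}
for n,box,hz in(("top",(375,170,425,240),None),("scene",(355,205,415,265),None)):
    c=d[n];h=cv2.cvtColor(c["image"],cv2.COLOR_RGB2HSV)
    b=cv2.inRange(h,(100,130,60),(125,255,255));g=cv2.inRange(h,(50,120,50),(88,255,255))
    cb,sb,mb=blob(b,box);cg,sg,_=blob(g,box)
    # pad = white area inside convex hull of hatch
    hull=cv2.convexHull(np.argwhere(mb)[:,::-1].astype(np.int32));H=np.zeros_like(b);cv2.fillConvexPoly(H,hull,255)
    w=cv2.bitwise_and(H,cv2.inRange(h,(0,0,130),(180,90,255)));w=cv2.morphologyEx(w,cv2.MORPH_OPEN,np.ones((3,3),np.uint8))
    cp,sp,_=blob(w,box)
    print(n,"hatch",cb,sb,"btn",cg,sg,"pad",cp,sp);P[n]=(cp,cg)
    rect=cv2.minAreaRect(hull);print(rect)
    if n=="top":
        q=np.array([plane(c,*p,.06)[:2] for p in cv2.boxPoints(rect)]);print("hatch corners",q.round(4).tolist())
        for k in range(2):
            e=q[k+1]-q[k];print(np.linalg.norm(e),np.degrees(np.arctan2(e[1],e[0])))
    print("pad",plane(c,*cp,.0615),"btn",plane(c,*cg,.068))
    im=c["image"][box[1]:box[3],box[0]:box[2],::-1];cv2.imwrite(f"pics/c_{n}.png",cv2.resize(im,None,fx=6,fy=6,interpolation=0))
for i in(0,1): print(tri(ray(d["top"],*P["top"][i]),ray(d["scene"],*P["scene"][i])))
E
python3 -c "
import cv2,numpy as np
a=cv2.imread('pics/c_top.png');b=cv2.imread('pics/c_scene.png');H=max(a.shape[0],b.shape[0])
f=lambda i:cv2.copyMakeBorder(i,0,H-i.shape[0],0,10,0)
cv2.imwrite('pics/crop.png',np.hstack([f(a),f(b)]))"
```

```text
top hatch [398.82234432 197.21611722] [386 186  27  25 546] btn [406.82978723 221.0212766 ] [403 218   8   7  47] pad [398.5 205. ] [395 202   8   7  52]
((398.79486083984375, 197.98794555664062), (25.074304580688477, 24.3109188079834), 3.3664605617523193)
hatch corners [[0.499, -0.2319], [0.5691, -0.2355], [0.566, -0.3076], [0.4959, -0.3038]]
0.07020432782045045 -2.9439053332718075
0.07223044227422004 -92.4929894230626
pad [ 0.51216174 -0.26873536  0.0615    ] btn [ 0.46645681 -0.29169856  0.068     ]
scene hatch [389.52185792 224.86885246] [373 215  33  22 366] btn [388.71875 238.96875] [385 237   8   5  32] pad [386.09375 228.0625 ] [383 226   7   5  32]
((388.99078369140625, 225.02618408203125), (28.844409942626953, 16.141775131225586), 19.44003677368164)
pad [ 0.5098206  -0.26692091  0.0615    ] btn [ 0.46028046 -0.29288811  0.068     ]
(array([ 0.51166376, -0.26767965,  0.06063911]), np.float64(0.0025853286558069647))
(array([ 0.46622349, -0.29186835,  0.06332347]), np.float64(0.0014414675121176182))
```

View pics/crop.png

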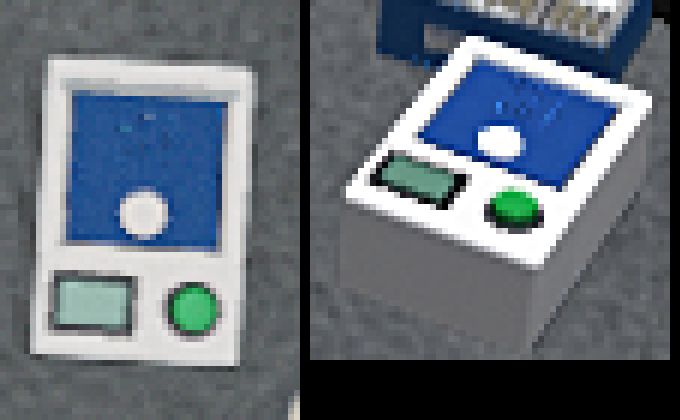

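Both views agree, and the sizes check out: the hatch measures 70 x 72 mm and the pad-to-button offset matches the given layout at a yaw of about -2.9°. That puts the pad at (0.5115, -0.268) and the button at (0.466, -0.292). I'll move in an arc with the fingers shut.

```bash
python3 -m inch '[-0.335,-0.277,0,0,0,-4,0,-0.335,-0.277,0,0,0,-8,0,-0.335,-0.277,0,0,0,-12,0,-0.335,-0.277,0,0,0,-16.1,0,-0.335,-0.277,0,0,0,-16.1,0,-0.335,-0.277,0,0,0,-16.1,0,-0.335,-0.277,0,0,0,-16.1,0,-0.335,-0.277,0,0,0,-16.1,0,-0.335,-0.277,0,0,0,-16.1,0,-0.335,-0.277,0,0,0,-16.1,0]' 40
cat > go.py <<'E'
import sys,numpy as np;from workcell import get_state
s=get_state();t=np.array([float(a) for a in sys.argv[1:4]])
R=s["eef_rot"];d=R.T@(t-s["position"])
u=np.radians(-2.9);T=np.array([[-np.cos(u),-np.sin(u)*-1,0],[-np.sin(u),np.cos(u),0],[0,0,-1]])
from scipy.spatial.transform import Rotation as Q
print("t",s["time_s"],"pos",s["position"].round(4),"shift",d.round(4),"turn",Q.from_matrix(R.T@T).as_rotvec(degrees=True).round(2),"F",s["contact_force"].round(1),"op",s["opening"])
E
python3 go.py 0.5115 -0.268 0.16
```

```text
time_s: 1.1
position: [0.4324, 0.2149, 0.2533]
eef_rot: [[-0.998, 0.059, 0.001], [0.059, 0.998, -0.001], [-0.001, -0.001, -1.0]]
contact_force: [-0.7, 0.8, 0.1]
opening: -0.002
gripper_force: 0.0
t 1.1 pos [0.4324 0.2149 0.2533] shift [-0.1072 -0.4774  0.0938] turn [-0.05  0.03 -3.37] F [-0.7  0.8  0.1] op -0.0020837135528237382
```

```bash
sed -i 's/-np.sin(u)\*-1/-np.sin(u)/' go.py; python3 -m inch '[-0.107,-0.477,0.02,0,0,-0.5,0,-0.107,-0.477,0.03,0,0,-0.5,0,-0.107,-0.477,0.094,0,0,-0.5,0,-0.107,-0.477,0.094,0,0,-0.5,0,-0.107,-0.477,0.094,0,0,-0.5,0,-0.107,-0.477,0.094,0,0,-0.5,0,-0.107,-0.477,0.094,0,0,-0.5,0,-0.107,-0.477,0.094,0,0,-0.5,0,-0.107,-0.477,0.094,0,0,-0.5,0,-0.107,-0.477,0.094,0,0,-0.5,0,-0.107,-0.477,0.094,0,0,-0.5,0,-0.107,-0.477,0.094,0,0,-0.5,0]' | head -2
python3 go.py 0.5115 -0.268 0.095
```

```text
time_s: 2.3
position: [0.5123, -0.2624, 0.1583]
t 2.3 pos [ 0.5123 -0.2624  0.1583] shift [ 0.0004 -0.0057  0.0633] turn [-0.01 -0.12  0.38] F [-0.   1.6 -0.2] op -0.002957237666760455
```

```bash
python3 -m inch '[0,0,0.02,0,0,0,0,0,0,0.04,0,0,0,0,0,0,0.04,0,0,0,0,0,0,0.04,0,0,0,0]' | head -2
python3 go.py 0.5115 -0.268 0.092
python3 - <<'E'
from workcell import *;import cv2,numpy as np
a=camera("scene")["image"][150:300,300:480,::-1];b=camera("wrist")["image"][...,::-1]
cv2.imwrite("pics/v1.png",np.hstack([cv2.resize(a,(400,333)),cv2.resize(b,(400,250))[...,:] if 0 else cv2.resize(b,(400,333))]))
E
```

```text
time_s: 2.7
position: [0.5132, -0.2605, 0.1198]
t 2.7 pos [ 0.5132 -0.2605  0.1198] shift [ 0.0014 -0.0076  0.0278] turn [0.04 0.   0.59] F [ 0.4 -1.1 -0.6] op -0.0017819640869099988
```

View pics/v1.png

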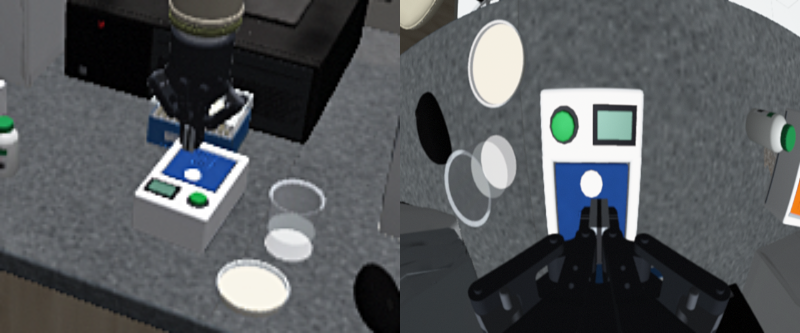

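The left half shows the closed fingers above the hatch. In the wrist view, the fingertip at (598,207) sits slightly to the right of the pad at (591,183), which agrees with the 7.6 mm y error. I'll correct that and descend to just above the pad.

```bash
python3 -m inch '[0.001,-0.0076,0,0,0,0.6,0,0.001,-0.0076,0.02,0,0,0.6,0,0.001,-0.0076,0.026,0,0,0.6,0,0.001,-0.0076,0.026,0,0,0.6,0]' | head -2
python3 go.py 0.5115 -0.268 0.077
python3 - <<'E'
from workcell import *;import cv2,numpy as np
a=camera("scene")["image"][190:280,340:430,::-1];b=camera("wrist")["image"][100:300,200:440,::-1]
cv2.imwrite("pics/v2.png",np.hstack([cv2.resize(a,(400,400)),cv2.resize(b,(400,400))]))
E
```

```text
time_s: 3.2
position: [0.5109, -0.2695, 0.0928]
t 3.2 pos [ 0.5109 -0.2695  0.0928] shift [-0.0006  0.0015  0.0158] turn [ 0.02 -0.08 -0.13] F [-0.2  0.8 -0. ] op 0.0015275435747117722
```

View pics/v2.png

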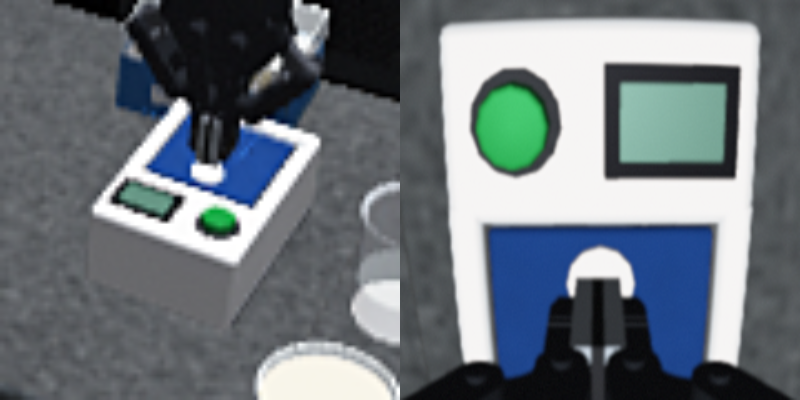

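The fingertip is centred over the pad in both views (wrist crop: tip at (598,285), pad at (600,275)). Now I press down in small steps.

```bash
python3 -m inch '[0,0.001,0.006,0,0,0,0,0,0.001,0.010,0,0,0,0,0,0.001,0.010,0,0,0,0]'
python3 go.py 0.5115 -0.268 0.077
```

```text
time_s: 3.6
position: [0.5116, -0.2683, 0.0831]
eef_rot: [[-0.999, 0.052, 0.0], [0.052, 0.999, 0.0], [-0.0, 0.0, -1.0]]
contact_force: [0.7, 0.9, 3.1]
opening: 0.003
gripper_force: 1.1
t 3.6 pos [ 0.5116 -0.2683  0.0831] shift [0.0001 0.0003 0.0061] turn [ 0.01  0.01 -0.1 ] F [0.7 0.9 3.1] op 0.002744470193081776
```

Contact is at about the nominal height, with 3 N of force. I continue to the hard stop.

```bash
python3 -m inch '[0,0,0.003,0,0,0,0,0,0,0.006,0,0,0,0,0,0,0.006,0,0,0,0]'|egrep -A0 "pos|force"
```

```text
position: [0.5118, -0.2685, 0.0781]
--
contact_force: [-3.2, 2.6, 10.9]
--
gripper_force: 5.7
```

```bash
python3 -m inch '[0,0,0.0015,0,0,0,0,0,0,0.0015,0,0,0,0]'|egrep "pos|contact"
python3 -m inch '[0,0,-0.04,0,0,0,0,0.02,0,-0.09,0,0,0,0,0.05,0,-0.11,0,0,0,0,0.06,0,-0.11,0,0,0,0,0.06,0,-0.11,0,0,0,0,0.06,0,-0.11,0,0,0,0,0.06,0,-0.11,0,0,0,0,0.06,0,-0.11,0,0,0,0]'|head -2
python3 - <<'E'
from workcell import *;import cv2,numpy as np
a=camera("scene")["image"][170:270,330:450,::-1];b=camera("wrist")["image"][...,::-1]
cv2.imwrite("pics/v3.png",np.hstack([cv2.resize(a,(400,333)),cv2.resize(b,(400,333))]))
E
```

```text
position: [0.5118, -0.2687, 0.0777]
contact_force: [-8.0, 5.5, 25.0]
time_s: 4.9
position: [0.4519, -0.265, 0.1849]
```

View pics/v3.png

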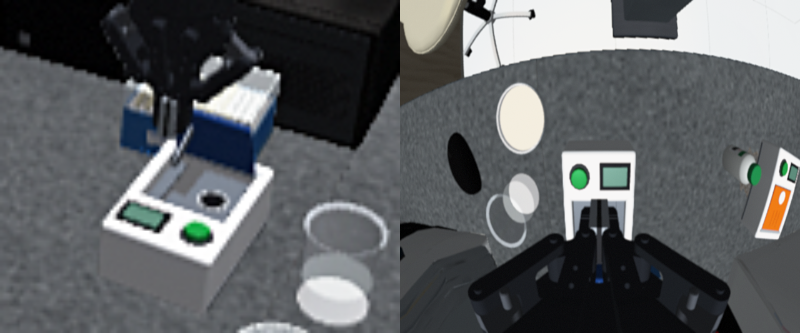

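The hatch has popped up: the scene crop shows the open well at (200,195) and the lid standing at (225,130). I wait 1.2 s and check that it stays open.

```bash
python3 -m inch '[0.06,-0.02,0,0,0,0,0,0.06,-0.02,0,0,0,0,0,0.06,-0.02,0,0,0,0,0,0.06,-0.02,0,0,0,0,0,0.06,-0.02,0,0,0,0,0,0.06,-0.02,0,0,0,0,0,0.06,-0.02,0,0,0,0,0,0.06,-0.02,0,0,0,0,0,0.06,-0.02,0,0,0,0,0,0.06,-0.02,0,0,0,0,0,0.06,-0.02,0,0,0,0,0,0.06,-0.02,0,0,0,0,0]'|head -2
python3 go.py 0.4645 -0.2918 0.098
python3 - <<'E'
from workcell import *;import cv2,numpy as np
a=camera("scene")["image"][170:270,330:450,::-1];b=camera("top")["image"][150:250,350:470,::-1]
cv2.imwrite("pics/v4.png",np.hstack([cv2.resize(a,(400,333)),cv2.resize(b,(400,333))]))
E
```

```text
time_s: 6.2
position: [0.3906, -0.2821, 0.1858]
t 6.2 pos [ 0.3906 -0.2821  0.1858] shift [-0.0743 -0.0058  0.0878] turn [ 0.01  0.   -0.11] F [-0.8  0.4 -0.7] op 0.003400637443983703
```

View pics/v4.png

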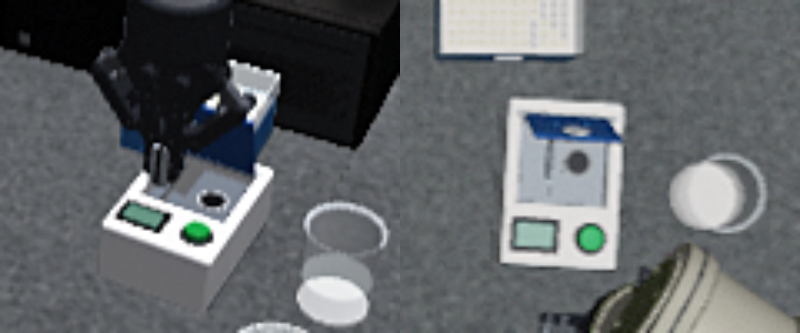

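The top crop confirms the hatch stays open: the lid is at (575,128) and the button at (591,238). Next I move above the button.

```bash
python3 -m inch '[-0.074,-0.006,0,0,0,0,0,-0.074,-0.006,0.03,0,0,0,0,-0.074,-0.006,0.06,0,0,0,0,-0.074,-0.006,0.085,0,0,0,0,-0.074,-0.006,0.085,0,0,0,0,-0.074,-0.006,0.085,0,0,0,0]'|head -2
python3 go.py 0.4645 -0.2918 0.085
python3 - <<'E'
from workcell import *;import cv2,numpy as np
a=camera("scene")["image"][190:280,340:430,::-1];b=camera("wrist")["image"][100:300,200:440,::-1]
cv2.imwrite("pics/v5.png",np.hstack([cv2.resize(a,(400,400)),cv2.resize(b,(400,400))]))
E
```

```text
time_s: 6.9
position: [0.4641, -0.2922, 0.1013]
t 6.9 pos [ 0.4641 -0.2922  0.1013] shift [-0.0004  0.0004  0.0163] turn [-0.01 -0.03 -0.13] F [ 0.6 -1.3  1.1] op -0.0010015812390836345
```

View pics/v5.png

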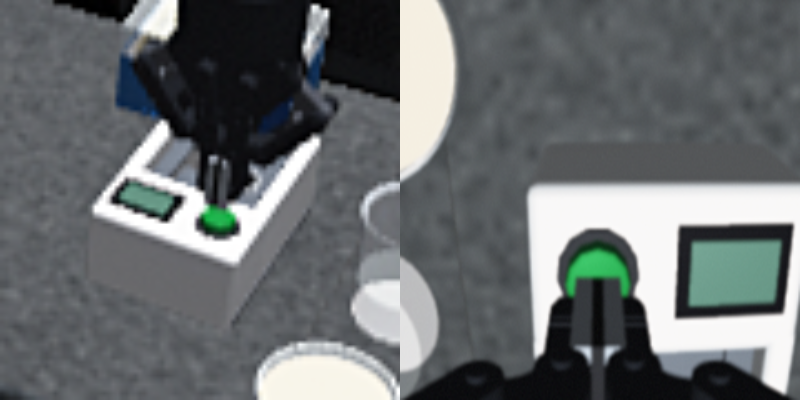

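The fingertip is over the button (wrist crop: tip at (598,285), button at (598,270)). Now I press.

```bash
python3 -m inch '[0,0,0.006,0,0,0,0,0,0,0.011,0,0,0,0,0,0,0.015,0,0,0,0,0,0,0.017,0,0,0,0,0,0,0.017,0,0,0,0]'|egrep "time|pos|contact"
```

```text
time_s: 7.5
position: [0.4646, -0.2921, 0.0849]
contact_force: [-3.0, 4.0, 16.4]
```

```bash
python3 -m inch '[0,0,0.0015,0,0,0,0,0,0,0.0015,0,0,0,0]'|egrep "time|pos|contact"
python3 -m inch '[0,0,-0.03,0,0,0,0,0.02,0,-0.07,0,0,0,0,0.06,0,-0.11,0,0,0,0,0.09,0,-0.12,0,0,0,0,0.09,0,-0.12,0,0,0,0,0.09,0,-0.12,0,0,0,0,0.09,0,-0.12,0,0,0,0,0.09,0,-0.12,0,0,0,0]'|egrep "time|pos|contact"
python3 - <<'E'
from workcell import *;import cv2,numpy as np
a=camera("scene")["image"][170:270,330:450,::-1];b=camera("top")["image"][150:250,350:470,::-1]
cv2.imwrite("pics/v6.png",np.hstack([cv2.resize(a,(400,333)),cv2.resize(b,(400,333))]))
E
```

```text
time_s: 7.7
position: [0.4647, -0.2922, 0.0846]
contact_force: [-9.0, 7.9, 31.1]
time_s: 8.5
position: [0.3747, -0.2869, 0.2015]
contact_force: [0.1, 0.8, -0.3]
```

View pics/v6.png

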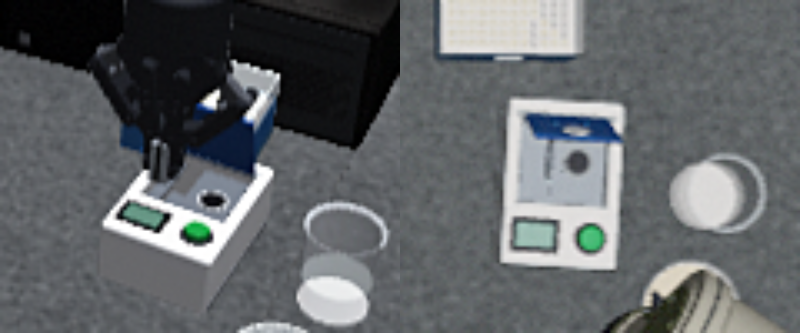

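The hatch is still open (lid at (575,128) in the top crop), the button has sprung back and the hand is clear. I hand the job in.

```bash
python3 -c "from workcell import *;print(finish_job())"
```

```text
the job is handed in; nothing more can be done
None
```

I pressed the blue hatch's pad to its stop once, and the hatch popped up and stayed open through a wait of just over a second. I then pressed that unit's green button fully down, moved the hand clear and handed the job in at about 8.6 s; the verdict was not shown.

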